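# Pass a ring gauge along a cranked bar to the red stop

## Task

The cranked bar on the grey check stand has to be tested with the ring gauge that hangs on it. Take the gauge by its yellow tab, slide it along the bar and round the bends until it is up against the red stop, not the blue one, and leave it hanging there on the bar.

Things in the scene. Friction and masses are not known exactly. Their poses are not given: they have to be found in the camera images.
- gauge_tab (a point): Centre of the upright yellow tab (12 mm thick along y, 26 wide along x, 54 tall) of a 120 g ring gauge threaded on the bar: steel ring, bore 32, outside 50, 12 mm thick, bore centre 52 mm below this point. y = bore axis (along the bar), z up. It hangs upright by its bore's top, this point 136 mm above the desk; lifted 11 mm it is concentric with the bar. Turn it with the bar, within 40 degrees.
- track: Fixed grey stand, plate 110x350 mm (x, y), turned up to 0.3 rad; origin under the plate's centre on the desk, z up. A level 10 mm steel bar, axis 95 mm above the desk, runs in this frame through (x, y) mm (-30,-150) (-30,-85) (30,-50) (30,50) (-30,85) (-30,150): 60 degree bends, slightly rounded. Posts at the ends, tops 105 mm high; bar clear between the stops. The gauge starts on the middle leg.
- stop_red: Fixed red stop collar on one end leg of the bar: disc of 38 mm diameter, 12 mm thick along the bar, top 114 mm above the desk. Origin at its centre, on the bar's axis, at (-30, 132) or (-30, -132) mm in the stand's frame. The ring touches it when the ring's centre is 12 mm from this centre.
- stop_blue: The same collar in blue on the other end leg; the wrong one.
Mind the look-alikes: they are no part of the job. Of the things that look like the part that bears gauge_tab, the middle-sized one is meant.

How it is judged (in metres and radians):
At the end, for the whole second after the job is handed in: The ring gauge hangs freely on the bar, upright (within 20 degrees), its tab's centre within 30 mm horizontally of the red stop's centre (touching is 12 mm) and lower than 145 mm above the desk (hanging is 136 mm) (horizontal distance between gauge_tab and stop_red below 0.03 m and angle between gauge_tab's own z axis and vertical below 0.35 rad and height (world z) of gauge_tab below 0.145 m).
It also fails if it takes over 38 s, if anything falls off the work surface, if the arm or the gripper's body presses on something with over 40 N, if the wrist force passes 120 N, or if a joint passes its speed limit or range.

## Robot

A 6-joint arm with a two-finger parallel gripper is mounted at the origin on a cart in front of the work surface, level with it; the furniture and walls round the work are solid. World frame = base frame: x ahead of the robot, y to its left, z up, the work surface at z = 0. Lengths are in m, angles in degrees, forces in N, time in s.
With the tool pointing down it reaches from about 0.4 to 0.825 m from the base axis. Payload 7 kg.
Tool frame: the origin (TCP) lies at the very end of the fingers, on their centre line; the grasp point (between the pads) lies 19 mm behind it (r.hold_point_z is the distance from the TCP to the grasp point, in m); z points along the fingers, y is the line along which they close (so a half turn about z gives the same grasp; the last joint's range is limited). The gripper opens to 88 mm and grips with 3 to 60 N. Pads are 19 mm wide; open, the fingers measure 130 mm over their backs; the gripper's body (78 mm by 193 mm) begins 47 mm behind the grasp point.
Start: joints at [84.001, 20.546, 0.682, 0, -70.136, -16.507], TCP at [0.258, 0.624, 0.227] pointing down, gripper open.
Joint ranges: [-176.03, 176.03], [-82.01, 121.73], [-58.28, 71.71], [-173.87, 95.51], [-174.79, -0.11], [-173.66, 173.66]. Speed limits (degrees/s): [136.94, 136.94, 172.46, 180, 180, 180].

## Interface

Orientations are given as [roll, pitch, yaw] about the fixed x, y, z axes, in that order (R = Rz(yaw) Ry(pitch) Rx(roll)).
In Python, from plant import telemetry, vision, workorder, r gives the robot as it stands.
- The arm moves only by the tool move_arm, never from a script. Its argument "plan" is a list of rows, each a list of 7 numbers: the opening, from -1 (shut) to 1 (fully open), so that 0 is half open, then the shift along the world's x, y, z in m, then the turn, a rotation vector about the world's x, y, z in degrees. In form: [[fingers, dx, dy, dz, ax, ay, az], ...]. A call has 1 to 20 rows; each row shifts and turns the commanded pose from where the row before left it; what a row does not reach is not made up. A row lasts 1/8 s, in which the tool goes at most 62.5 mm and 10.7 degrees, less where a joint would pass 70% of its speed; a pose out of reach is approached as far as the arm can. A call is refused whole if a number of a shift passes 0.0625 or a number of a turn 10.7, either way. A call with a gripper value outside its range is refused whole. The fingers move at their own pace and stop on an object; "force" is the grip in N (left out, the last holds). Time passes only in rows, so rows that do not move let the fingers close. It gives the time, the measured TCP pose, the force, the opening and the grip force at its end, in the units of the state.
- telemetry.get_state(): the state, without advancing time (a new reading comes with each control period).
- vision.capture(name): name is "scene" or "top" or "wrist"; returns a dict with "img" (420x560x3 uint8, red, green, blue), "depth" (420x560 float32, m along the optical axis (not along the pixel's ray), 0 where there is no reading), "intrinsics" (3x3 intrinsics, pixels), "R" (3x3) and "t" (3): a world point X has camera coordinates R X + t. Camera axes: x right, y down, z forward; pixel columns grow to the right and rows downward; lengths in m; the calibration is good to about 2 mm. A picture is of the moment at which its call begins.
- workorder.close_job(): hands the job in; it is judged then, once.
The state is a dict: "time_s": time; "joints": joint angles; "qd": joint speeds; "joint_torque": joint torques, N m; "tcp_pos": TCP position; "eef_rot": TCP orientation; "contact_force": force on the tool from outside, world axes, zero at the start; "moment": the same for the moment, N m; "gripper_width": finger opening in m; "gripper_force": force on a finger pad.
Only numpy, scipy, OpenCV 4.12 (cv2) and the standard library are available. Lean on these libraries where they do the work, as an engineer would, in place of code of your own. Each camera call takes 0.05 s, during which the arm holds its last target. There are 200 camera calls.

## Working session

There is one attempt and no reset: what is moved stays moved. The work goes in short steps, Python scripts to look and compute and a tool call to move; the robot and the scene stay as the last step left them, time stands still between calls to the robot, and variables do not carry over. Pictures are saved under pics/ and viewed, at most 10 in all, crops included, and the job is handed in when it is done.

Besides the shell and the picture viewer there is one more tool, called after "Emit:" as name(argument=value, ...), one argument or row to a line, values as JSON. move_arm: Moves the arm, as the interface text tells. Its arguments: {"type":"object","properties":{"plan":{"type":"array"},"force":{"type":"number"}},"required":["plan"]}

```bash
mkdir -p pics; ls; cat > h.py <<'E'
from plant import telemetry, vision, workorder, r
import numpy as np, cv2
def cap(n, f=None):
    c=vision.capture(n)
    if f: cv2.imwrite('pics/'+f,c['img'][:,:,::-1])
    return c
def pts(c):
    K=c['intrinsics'];d=c['depth'];v,u=np.indices(d.shape)
    P=np.stack([(u-K[0,2])*d/K[0,0],(v-K[1,2])*d/K[1,1],d],-1)
    return (P-c['t'])@c['R']
def ray(c,u,v,z):
    K=c['intrinsics'];o=-c['R'].T@c['t'];w=c['R'].T@np.linalg.inv(K)@[u,v,1]
    return o+w*(z-o[2])/w[2]
E
python3 - <<'E'
from h import *
a=cap('scene','s1.png');b=cap('top','t1.png')
cv2.imwrite('pics/st1.png',cv2.resize(np.hstack([a['img'],b['img']])[:,:,::-1],None,fx=.714,fy=.714))
for c in(a,b):print(c['intrinsics'],c['R'],-c['R'].T@c['t'])
print(telemetry.get_state(), r.hold_point_z)
E
```

```text
pics
[[528.7992154    0.         281.87674534]
 [  0.         528.7992154  219.23783052]
 [  0.           0.           1.        ]] [[-0.49249379 -0.87028576  0.00725056]
 [-0.75684619  0.4241556  -0.49726841]
 [ 0.42969025 -0.25038916 -0.86756646]] [0.17059042 0.42579327 0.86989007]
[[441.88907766   0.         283.34041441]
 [  0.         441.88907766 207.85016448]
 [  0.           0.           1.        ]] [[-0.0040147  -0.99994904 -0.00926235]
 [-0.98343513  0.00562658 -0.18117308]
 [ 0.18121597  0.00838156 -0.98340761]] [0.37239736 0.17960217 0.95749436]
{'time_s': 0.1, 'joints': array([ 8.40018530e+01,  2.05878011e+01,  6.39957628e-01, -1.92771470e-02,
       -7.01362941e+01, -1.65066829e+01]), 'qd': array([-0.04192569, -0.01212083,  0.10923404,  0.03253412, -0.03168325,
        0.00231019]), 'joint_torque': array([-1.08197884e-03, -5.84162021e+01,  2.93748844e+01,  7.01538876e+00,
        1.01829472e-02, -4.49326046e-05]), 'tcp_pos': array([0.25821463, 0.62318583, 0.22571333]), 'eef_rot': array([ 1.79914181e+02, -6.53227065e-03, -2.25113884e+01]), 'contact_force': array([-0.54264387, -0.24289702,  0.26901808]), 'moment': array([ 0.03781209, -0.04633375, -0.00350528]), 'gripper_force': 0.0, 'gripper_width': 0.08757276115782003} 0.0188
```

View pics/t1.png

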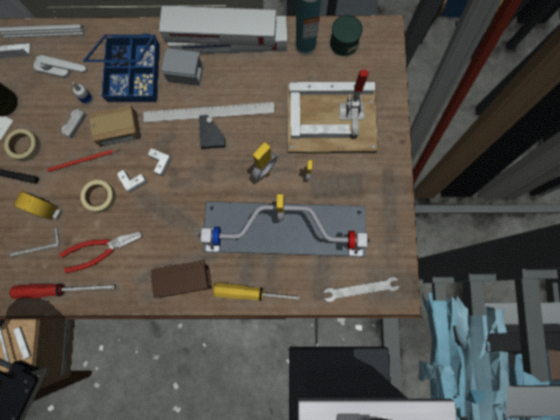

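View pics/s1.png

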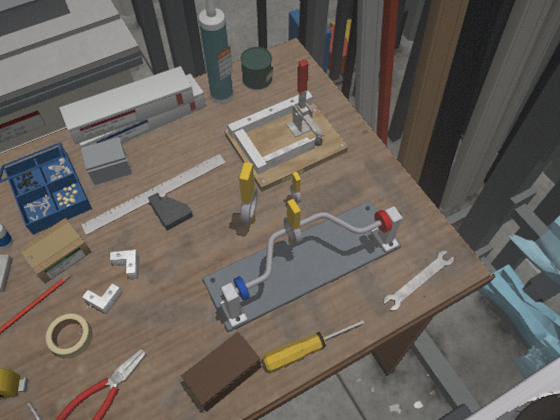

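The top view shows the stand at about (285,228). The gauge's yellow tab is at (279,203), the red stop at right (353,240) and the blue at left (213,236). In the scene view the tab is at (293,213), red at (383,221) and blue at (242,288). The other two yellow-tabbed rings stand on the desk and are look-alikes.

```bash
cat >> h.py <<'E'
def blob(c,lo,hi,box):
    h=cv2.cvtColor(c['img'],cv2.COLOR_RGB2HSV);m=cv2.inRange(h,np.array(lo),np.array(hi))
    k=np.zeros_like(m);u0,v0,u1,v1=box;k[v0:v1,u0:u1]=1;m=m*k
    n,l,s,ce=cv2.connectedComponentsWithStats(m);i=1+np.argmax(s[1:,4]);return l==i,ce[i],s[i]
def tri(a,pa,b,pb):
    A=[];B=[]
    for c,p in((a,pa),(b,pb)):
        o=-c['R'].T@c['t'];w=c['R'].T@np.linalg.inv(c['intrinsics'])@[p[0],p[1],1];w/=np.linalg.norm(w)
        M=np.eye(3)-np.outer(w,w);A.append(M);B.append(M@o)
    return np.linalg.lstsq(np.vstack(A),np.hstack(B),rcond=None)[0]
E
python3 - <<'E'
from h import *
a=cap('scene');b=cap('top')
for n,lo,hi,ba,bb in(('tab',(18,120,90),(35,255,255),(280,190,306,235),(268,188,292,218)),('red',(0,130,60),(8,255,255),(365,200,400,240),(340,225,365,250)),('blue',(105,130,50),(130,255,255),(225,265,260,305),(203,225,225,248))):
    ma,pa,sa=blob(a,lo,hi,ba);mb,pb,sb=blob(b,lo,hi,bb)
    print(n,pa,sa,pb,sb,'tri',tri(a,pa,b,pb))
    for c,m in((a,ma),(b,mb)):
        P=pts(c)[m&(c['depth']>0)];print('  med',np.median(P,0),'lo',np.percentile(P,5,0),'hi',np.percentile(P,95,0))
# plate
P=pts(b);h=cv2.cvtColor(b['img'],cv2.COLOR_RGB2HSV)
m=np.zeros(h.shape[:2],bool);m[195:265,195:375]=1
m&=(P[...,2]>.003)&(P[...,2]<.03)&(h[...,1]<90)
q=P[m];r_=cv2.minAreaRect(q[:,:2].astype(np.float32)*1000);print('plate',m.sum(),np.median(q[:,2]),r_)
E
```

```text
tab [293.28231293 213.21768707] [287 198  14  31 294] [279.40540541 200.78378378] [276 194   8  15 111] tri [0.53648278 0.19305738 0.13509214]
  med [0.52681275 0.19729392 0.15152063] lo [0.51990763 0.18968198 0.11586374] hi [0.54433097 0.20082604 0.16476844]
  med [0.53328036 0.19421504 0.16321279] lo [0.52047661 0.18701437 0.0016333 ] hi [0.56518495 0.20387698 0.16623464]
red [384.66666667 218.83333333] [375 210  17  20 150] [351.70588235 239.61764706] [348 231   8  18 102] tri [0.46621807 0.05488441 0.10498195]
  med [0.463245   0.05691884 0.11047029] lo [0.4509445  0.05080297 0.09819811] hi [0.48209356 0.06223223 0.11460728]
  med [0.46561346 0.05563903 0.11114262] lo [0.45200683 0.05076606 0.1022431 ] hi [0.48029863 0.06088177 0.1156401 ]
blue [241.61666667 287.32777778] [234 277  15  22 180] [215.73109244 235.76470588] [212 227   8  18 119] tri [0.47556363 0.31899815 0.10108485]
  med [0.47184426 0.32001267 0.10989046] lo [0.45950762 0.31445073 0.09792433] hi [0.49021106 0.32547511 0.11434392]
  med [0.47366023 0.31729176 0.11147331] lo [0.4611095  0.31274944 0.09870751] hi [0.48986826 0.32330211 0.11491232]
plate 6808 0.011994365564146441 ((501.2800598144531, 185.58822631835938), (393.2529602050781, 151.478271484375), 89.65950775146484)
```

Emit:
move_arm(
  plan=[
    [0, 0.021, -0.033, 0, 0, 0, 1.6],
    [0, 0.021, -0.033, 0, 0, 0, 1.6],
    [0, 0.021, -0.033, 0, 0, 0, 1.6],
    [0, 0.021, -0.033, 0, 0, 0, 1.6],
    [0, 0.021, -0.033, 0, 0, 0, 1.6],
    [0, 0.021, -0.033, 0, 0, 0, 1.6],
    [0, 0.021, -0.033, 0, 0, 0, 1.6],
    [0, 0.021, -0.033, 0, 0, 0, 1.6],
    [0, 0.021, -0.033, 0, 0, 0, 1.6],
    [0, 0.021, -0.033, 0, 0, 0, 1.6],
    [0, 0.021, -0.033, 0, 0, 0, 1.6],
    [0, 0.021, -0.033, 0, 0, 0, 1.6],
    [0, 0.021, -0.033, 0, 0, 0, 1.5],
    [0, 0, 0, 0, 0, 0, 0],
    [0, 0, 0, 0, 0, 0, 0],
  ],
)

```text
time_s: 2.08
tcp_pos: [0.5313, 0.1945, 0.2264]
eef_rot: [180.0, 0.0, -1.9]
contact_force: [-0.3, -0.3, 1.0]
gripper_width: 0.0438
gripper_force: 0.0
```

```bash
python3 - <<'E'
from h import *
s=telemetry.get_state();print(s['time_s'],s['tcp_pos'],s['eef_rot'],s['joints'])
w=cap('wrist','w1.png');P=pts(w);h=cv2.cvtColor(w['img'],cv2.COLOR_RGB2HSV)
m=cv2.inRange(h,np.array((18,120,90)),np.array((35,255,255)))>0
m&=(P[...,2]>.15)&(w['depth']>0)
n,l,st,ce=cv2.connectedComponentsWithStats(m.astype(np.uint8))
for i in range(1,n):
    if st[i,4]>60:
        q=P[l==i];print(st[i],ce[i],q.mean(0),np.percentile(q,3,0),np.percentile(q,97,0),cv2.minAreaRect(q[:,:2].astype(np.float32)*1000))
E
```

```text
2.075 [0.53125202 0.19450786 0.22640738] [ 1.79997822e+02  1.65582962e-02 -1.85784392e+00] [ 3.99200389e+01  1.03217551e+01 -1.33568555e+01 -1.02716303e-02
 -6.63351887e+01  4.82262415e+01]
[ 201   72   45   52 1269] [223.03624901  98.50906225] [0.62848338 0.22797006 0.16272539] [0.61432128 0.21470102 0.15436997] [0.64239788 0.24161088 0.16480952] ((628.75341796875, 228.99826049804688), (16.595382690429688, 34.92308044433594), 47.73637390136719)
[269 206  13  33 423] [274.95981087 221.88652482] [0.53533216 0.19409647 0.16209038] [0.52281275 0.18922529 0.15353718] [0.54600478 0.19889556 0.16410135] ((533.9339599609375, 194.04640197753906), (9.892179489135742, 24.491113662719727), 88.29950714111328)
[182 269  15  50 384] [187.56770833 293.8515625 ] [0.56159356 0.2192429  0.30866353] [0.55380154 0.21869943 0.30108882] [0.5670133  0.21995005 0.3127291 ] ((560.1387329101562, 219.54901123046875), (1.8613847494125366, 14.698204040527344), 87.97882080078125)
[352 269  16  50 398] [360.58040201 294.44472362] [0.5601527  0.16909395 0.30932381] [0.55272368 0.16827235 0.30193799] [0.56545154 0.16980915 0.31346571] ((558.5430908203125, 169.05929565429688), (1.698220133781433, 14.632340431213379), 87.38178253173828)
[ 163  329  323   15 3336] [338.82853717 337.50959233] [0.55303354 0.17696088 0.31846278] [0.55151697 0.14140848 0.31542026] [0.55469166 0.22031826 0.32078947] ((553.1713256835938, 181.11573791503906), (84.92301177978516, 2.6716620922088623), 88.3160400390625)
```

View pics/w1.png

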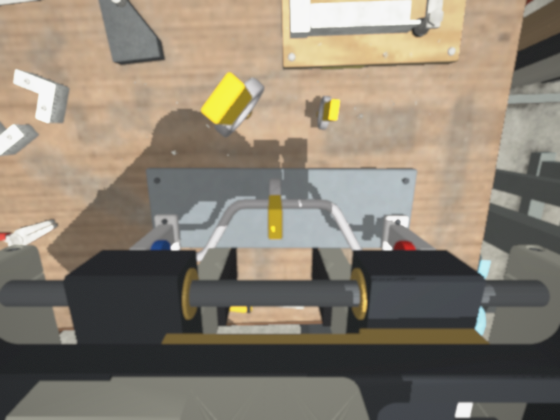

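The wrist view shows the tab at (275,222), square between the fingers, 2–3 mm ahead of the TCP. I'll descend and grip.

Emit:
move_arm(
  plan=[
    [0, 0.002, 0, -0.025, 0, 0, 0],
    [0, 0, 0, -0.025, 0, 0, 0],
    [0, 0, 0, -0.025, 0, 0, 0],
    [0, 0, 0, -0.023, 0, 0, 0],
    [0, 0, 0, 0, 0, 0, 0],
    [-1, 0, 0, 0, 0, 0, 0],
    [-1, 0, 0, 0, 0, 0, 0],
    [-1, 0, 0, 0, 0, 0, 0],
    [-1, 0, 0, 0, 0, 0, 0],
    [-1, 0, 0, 0, 0, 0, 0],
  ],
  force=30,
)

```text
time_s: 3.38
tcp_pos: [0.5336, 0.1946, 0.1291]
eef_rot: [-180.0, -0.0, -1.8]
contact_force: [-0.2, -0.1, 4.0]
gripper_width: 0.012
gripper_force: 30.0
```

Emit:
move_arm(
  plan=[
    [-1, 0, 0, 0.005, 0, 0, 0],
    [-1, 0, 0, 0.005, 0, 0, 0],
    [-1, 0, 0, 0, 0, 0, 0],
    [-1, -0.0005, -0.015, 0, 0, 0, 0],
    [-1, -0.0005, -0.015, 0, 0, 0, 0],
    [-1, -0.0005, -0.012, 0, 0, 0, -8],
    [-1, -0.0005, -0.008, 0, 0, 0, -8],
    [-1, 0, -0.006, 0, 0, 0, -7],
    [-1, 0, -0.003, 0, 0, 0, -7],
    [-1, 0, 0, 0, 0, 0, 0],
    [-1, -0.006, -0.003, 0, 0, 0, -8],
    [-1, -0.01, -0.0055, 0, 0, 0, -7],
    [-1, -0.01, -0.0055, 0, 0, 0, -5],
    [-1, 0, 0, 0, 0, 0, 0],
  ],
)

```text
time_s: 5.12
tcp_pos: [0.5049, 0.121, 0.1387]
eef_rot: [180.0, 0.0, -51.7]
contact_force: [-0.1, -0.5, -2.0]
gripper_width: 0.0118
gripper_force: 30.0
```

```bash
python3 - <<'E'
from h import *
a=cap('scene');b=cap('top')
A=cv2.resize(a['img'][130:330,180:440],(640,492));cv2.imwrite('pics/s2.png',A[:,:,::-1])
s=telemetry.get_state();print(s['contact_force'],s['moment'],s['tcp_pos'])
E
```

```text
[ 0.26954241  0.13473454 -0.73533715] [ 0.04720409 -0.02466079  0.00595735] [0.50574953 0.12159904 0.1387557 ]
```

View pics/s2.png

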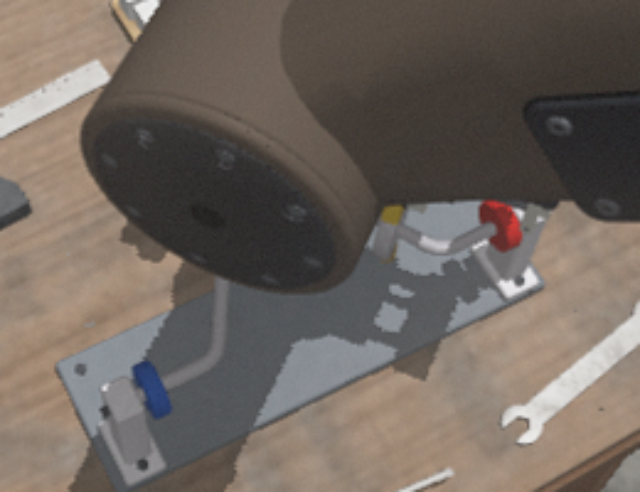

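The arm hides most of the gauge, but the tab's edge shows at (393,215) on the diagonal leg, heading for the red stop at (500,225). There is no contact force, so I'll continue.

Emit:
move_arm(
  plan=[
    [-1, -0.012, -0.0065, 0, 0, 0, 5],
    [-1, -0.01, -0.0055, 0, 0, 0, 5],
    [-1, -0.008, -0.0045, 0, 0, 0, 5],
    [-1, -0.0055, -0.003, 0, 0, 0, 5],
    [-1, 0, 0, 0, 0, 0, 0],
    [-1, -0.0005, -0.003, 0, 0, 0, 7],
    [-1, 0, -0.006, 0, 0, 0, 8],
    [-1, 0, -0.008, 0, 0, 0, 8],
    [-1, 0, -0.006, 0, 0, 0, 7],
    [-1, 0, 0, 0, 0, 0, 0],
  ],
)

```text
time_s: 6.48
tcp_pos: [0.4698, 0.0791, 0.1385]
eef_rot: [180.0, -0.0, -1.9]
contact_force: [0.7, -0.1, -1.2]
gripper_width: 0.0118
gripper_force: 30.0
```

Emit:
move_arm(
  plan=[
    [-1, 0, -0.004, 0, 0, 0, 0],
    [-1, 0, -0.004, 0, 0, 0, 0],
    [-1, 0, -0.002, 0, 0, 0, 0],
    [-1, 0, -0.002, 0, 0, 0, 0],
    [-1, 0, 0, 0, 0, 0, 0],
  ],
)

```text
time_s: 7.1
tcp_pos: [0.4694, 0.0674, 0.1386]
eef_rot: [-180.0, -0.0, -1.8]
contact_force: [-0.9, 3.5, -0.2]
gripper_width: 0.0122
gripper_force: 30.0
```

```bash
python3 - <<'E'
from h import *
a=cap('scene');w=cap('wrist')
A=cv2.resize(a['img'][130:330,180:440],(400,308));B=cv2.resize(w['img'],(400,300))
cv2.imwrite('pics/s3.png',np.hstack([A[:300],B])[:,:,::-1])
E
```

```text
(no output)
```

View pics/s3.png

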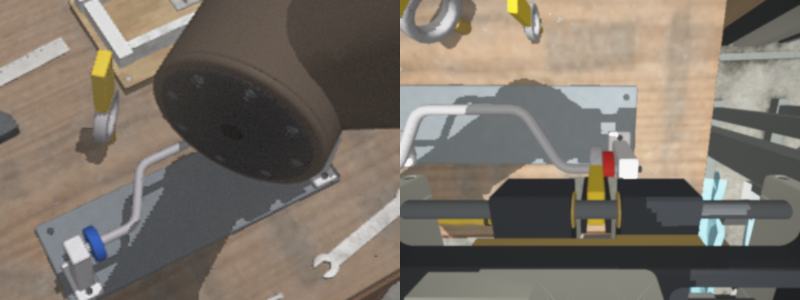

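The wrist view shows the ring at (596,160) against the red collar at (608,163), and 3.5 N confirms contact. Next I lower it onto the bar, release and retreat.

Emit:
move_arm(
  plan=[
    [-1, 0, 0.0005, -0.004, 0, 0, 0],
    [-1, 0, 0.0005, -0.004, 0, 0, 0],
    [-1, 0, 0, -0.002, 0, 0, 0],
    [-1, 0, 0, 0, 0, 0, 0],
    [-0.5, 0, 0, 0, 0, 0, 0],
    [-0.4, 0, 0, 0, 0, 0, 0],
    [-0.3, 0, 0, 0, 0, 0, 0],
    [-0.3, 0, 0, 0.01, 0, 0, 0],
    [-0.3, 0, 0, 0.02, 0, 0, 0],
    [-0.3, 0, 0, 0.03, 0, 0, 0],
    [-0.3, 0, 0, 0.03, 0, 0, 0],
    [-0.3, 0, 0.05, 0.02, 0, 0, 0],
    [-0.3, 0, 0.05, 0.01, 0, 0, 0],
    [-0.3, 0, 0.05, 0, 0, 0, 0],
    [-0.3, 0, 0.05, 0, 0, 0, 0],
    [-0.3, 0, 0.05, 0, 0, 0, 0],
    [-0.3, 0, 0.04, 0, 0, 0, 0],
    [-0.3, 0, 0, 0, 0, 0, 0],
  ],
)

```text
time_s: 9.45
tcp_pos: [0.4692, 0.3605, 0.2484]
eef_rot: [180.0, 0.0, -1.7]
contact_force: [-0.5, -0.9, 0.1]
gripper_width: 0.0308
gripper_force: 0.0
```

```bash
python3 - <<'E'
from h import *
a=cap('scene');b=cap('top')
A=cv2.resize(a['img'][140:290,300:500],(400,300));B=cv2.resize(b['img'][170:290,250:410],(400,300))
cv2.imwrite('pics/s4.png',np.hstack([A,B])[:,:,::-1])
for c,bx in((a,(330,170,400,260)),(b,(325,220,365,260))):
    m,p,s=blob(c,(18,120,90),(35,255,255),bx);P=pts(c)[m&(c['depth']>0)];print(p,s,np.median(P,0),np.percentile(P,97,0))
E
```

```text
Traceback (most recent call last):
  File "h.py", line 17, in blob
    n,l,s,ce=cv2.connectedComponentsWithStats(m);i=1+np.argmax(s[1:,4]);return l==i,ce[i],s[i]
                                                     ~~~~~~~~~^^^^^^^^^
ValueError: attempt to get argmax of an empty sequence
```

View pics/s4.png

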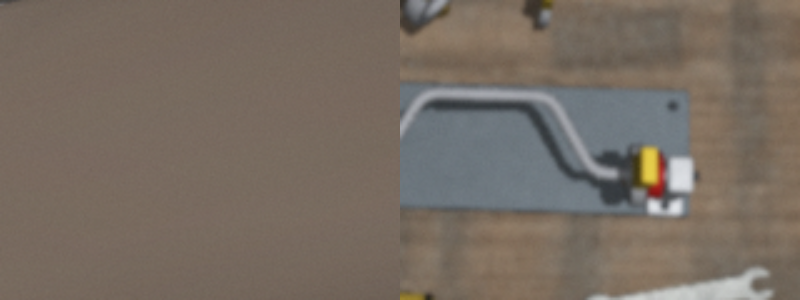

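The top view shows the tab at (650,165) in the crop, by the red collar. The arm blocks the scene view, so I'll check the gauge's tilt and height numerically.

```bash
python3 - <<'E'
from h import *
b=cap('top')
m,p,s=blob(b,(18,120,90),(35,255,255),(335,220,365,260));P=pts(b)[m&(b['depth']>0)]
print(p,s,np.median(P,0),np.percentile(P,5,0),np.percentile(P,97,0))
for lo,hi in((.11,.13),(.13,.15),(.155,.17)):
    q=P[(P[:,2]>lo)&(P[:,2]<hi)];print(len(q),q.mean(0) if len(q) else '')
E
```

```text
[348.94285714 236.2952381 ] [346 229   7  16 105] [0.46605499 0.06806934 0.16340653] [0.45532773 0.0627442  0.14890185] [0.47882864 0.07322547 0.16664246]
2 [0.4553564  0.06669619 0.12975326]
5 [0.45529938 0.06742643 0.14490528]
96 [0.46710752 0.06811308 0.16328348]
```

```bash
python3 -c "
from h import *
print(workorder.close_job())"
```

```text
the job is handed in; nothing more can be done
None
```

The ring gauge hangs upright on the bar against the red stop: tab about 13 mm from the stop's centre, its top at 163 mm as when hanging. The job was handed in at about 9.5 s; no verdict was returned.

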